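# Shelve bench items by height in a stepped rack

### The job

Put the bench things away in the stepped plywood rack by height. Slide the timer on the lower shelf's front lip fully in under the upper shelf, and stand the two bottles on the upper shelf, one in each blue hood, the tall green-capped bottle under the higher roof and the shorter white-capped bottle under the lower roof, each slid in until nothing of it sticks out past the hood's front edge. Keep the bottles upright all the time, and leave the dropper bottle and the tape roll alone.

Things in the scene. Friction and masses are not known exactly. Their poses are not given: they have to be found in the camera images.
- rack: Fixed two-step plywood rack, 230 deep (x) x 220 wide (y). Origin: centre of its underside on the table; x points from open front to back, y left, z up. Lower shelf top at z=10, an open lip from x=-115 to -40, then covered by the upper shelf. Upper shelf top at z=72, an open lip from x=-40 to +50; behind it two hoods side by side, centres x=82.5, y=+53 and -53, which is where varies.
- lower_bay (a point): Point on the lower shelf below the middle of the upper shelf's front edge (rack x=-40, y=0, z=10); axes as the rack's. From here the covered lower bay runs 76 mm to a back stop at +x, 208 clear width, 52 clear height; the upper shelf above it is a 10 thick board.
- hood_mid: Fixed blue hood on the upper shelf, the lower one: 65 deep (x) x 104 wide (y), 105 high. Origin: centre of its footprint, on the upper shelf's top; axes as the rack's. Open front edge at x=-32.5; 92 clear width; clear height 97 under the roof; back panel's inner face at x=+27.5. The white-capped bottle belongs here.
- hood_tall: Fixed blue hood like the other but higher: 65 deep (x) x 104 wide (y), 126 high, clear height 118, clear width 92. Origin: centre of its footprint, on the upper shelf's top; axes as the rack's; open front edge at x=-32.5, back panel's inner face at x=+27.5. The green-capped bottle belongs here.
- lime_bottle: Loose round white bottle with lime-green screw cap, about 0.12 kg, standing on the table. 109 high; body 43 diameter up to z=84, cap 34 diameter above. Origin: centre of its underside, z up along the bottle.
- white_bottle: Loose round frosted-white bottle with white screw cap, about 0.06 kg, standing on the table. 89 high; body 39 diameter up to z=70, cap 34 diameter above. Origin: centre of its underside, z up along the bottle.
- timer: Loose round white dial timer with red knob, about 0.09 kg, standing on the open lip of the rack's lower shelf. 44 high; round body 60 to 62 diameter up to z=26, red knob 40 diameter up to z=36 and 26 diameter above (it does not turn). Origin: centre of its underside, z up.
- dropper: Bystander: small loose dropper bottle with pale blue content, 27 diameter, 60 high. Origin: centre of its underside. Leave it alone.
- tape: Bystander: loose roll of beige paper tape lying flat, 66 diameter, 19 high. Origin: centre of its underside. Leave it alone.
Mind the look-alikes: they are no part of the job. What is shaped like the lime_bottle but red is not meant. Leave any purple look-alike of the white_bottle alone.

How it is judged:
At the end, for the whole second after the job is handed in: Green-capped bottle on the upper shelf in the higher hood, white-capped bottle likewise in the lower hood, timer on the lower shelf under the upper shelf; each sticks out past the front edge above it by at most 8 mm, stands within 0.1 rad of upright and is at rest (x of lime_bottle in the frame of hood_tall between -0.019 and 0.02 m and y of lime_bottle in the frame of hood_tall between -0.03 and 0.03 m and z of lime_bottle in the frame of hood_tall between -0.006 and 0.006 m and angle between each of lime_bottle, white_bottle, timer's own z axis and vertical below 0.1 rad and linear speed of each of lime_bottle, white_bottle, timer below 0.02 m/s and x of white_bottle in the frame of hood_mid between -0.021 and 0.02 m and y of white_bottle in the frame of hood_mid between -0.03 and 0.03 m and z of white_bottle in the frame of hood_mid between -0.006 and 0.006 m and x of timer in the frame of rack between -0.0175 and 0.02 m and y of timer in the frame of rack between -0.09 and 0.09 m and z of timer in the frame of rack between 0.004 and 0.016 m); the robot touches nothing.
It fails at once if a bottle is tipped by more than 0.6 rad (angle between any of lime_bottle, white_bottle's own z axis and vertical above 0.6 rad).
It fails at once if the dropper bottle or the tape roll is moved by more than 30 mm or the dropper bottle knocked over (distance of any of dropper, tape from where it was at the start of the episode above 0.03 m or angle between dropper's own z axis and vertical above 0.6 rad).
It also fails if it takes over 72 s, if anything falls off the work surface, if the arm or the gripper's body presses on something with over 40 N, if the wrist force passes 120 N, or if a joint passes its speed limit or range.

### The arm

A 6-joint arm with a two-finger parallel gripper is mounted at the origin on the work surface; the furniture and walls round the work are solid. World frame = base frame: x ahead of the robot, y to its left, z up, the work surface at z = 0. Lengths are in m, angles in rad, forces in N, time in s.
With the tool pointing down it reaches from about 0.275 to 0.75 m from the base axis. Payload 10.2 kg.
Tool frame: the origin (TCP) lies at the centre of the arm's flange, where the gripper is bolted on; the fingertips stand 166 mm ahead of it and the grasp point (between the pads) lies ahead of it (r.tcp_to_grasp is the z of the grasp point in the tool frame, in m); z points along the fingers, y is the line along which they close (so a half turn about z gives the same grasp; the last joint's range is limited). The gripper opens to 88 mm and grips with 3 to 60 N. Pads are 18 mm wide; open, the fingers measure 123 mm over their backs; the gripper's body (75 mm by 187 mm) begins 45 mm behind the grasp point.
Start: joints at [1.125, 0.313, 1.498, -0, 1.331, -0.223], TCP at [0.116, 0.512, 0.405] pointing down, gripper open.
Joint ranges: [-2.94, 2.94], [-0.97, 2.17], [0.19, 2.56], [-1.23, 4.37], [0.02, 3.11], [-2.88, 2.88]. Speed limits (rad/s): [2.39, 2.39, 3.01, 3.14, 3.14, 3.14].

### API

Orientations are given as a 3x3 rotation matrix whose columns are the frame's x, y, z axes.
In Python, from workcell import r gives the robot as it stands. The module is installed in compiled form; this text tells all that it offers.
- The arm moves only by the shell command python3 -m pendant 'ROWS'. ROWS is JSON, a list of rows, each a list of 7 numbers: the shift along the tool's x, y, z in m, then the turn, a rotation vector about the tool's x, y, z in degrees, then the closure, from 0 (fully open) to 1 (shut). A call has 1 to 20 rows; each row shifts and turns the commanded pose from where the row before left it, along the tool's axes as they then stand; what a row does not reach is not made up. A row lasts 1/8 s, in which the tool goes at most 62.5 mm and 10.7 degrees, less where a joint would pass 70% of its speed; a pose out of reach is approached as far as the arm can. A call with a gripper value outside its range is refused whole. The fingers move at their own pace and stop on an object; the grip force is fixed at half the most. Time passes only in rows, so rows that do not move let the fingers close. It gives the time, the measured TCP pose, the force, the opening and the grip force at its end, in the units of the state.
- r.get_obs(): the state, without advancing time (a new reading comes with each control period).
- r.grab_frame(name): name is "scene" or "side" or "wrist"; returns (picture, depth): 400x640x3 uint8, red, green, blue; 400x640 float32, m along the optical axis (not along the pixel's ray), 0 where there is no reading.
- r.camera_info(name): a dict with "fovy" (degrees; the focal length in pixels is half the picture's height over the tangent of half this angle, whatever the lens; pixels are square), "cx", "cy" (the principal point, pixels), "camera_from_world" (4x4, takes a point from world to camera coordinates); the wrist camera has in their place "mount" (4x4, takes a point from camera to tool coordinates, whose origin is the TCP and whose axes are the flange's). Camera axes: x right, y up, looking along -z (the intrinsics and any distortion apply to the point x, -y, -z); pixel columns grow to the right and rows downward; lengths in m; the calibration is good to about 2 mm. A picture is of the moment at which its call begins: read the wrist's pose just before it. camera_info takes no time and is no camera call.
- r.sign_off(): hands the job in; it is judged then, once.
Trained networks look in the newest picture that a camera, given by its name, has taken for a name from the list of things; names that differ only in an ending like _2 or _b are one class to them, and where a whole thing is asked for, a point or a joint stands for the part that bears it (a point fixed in the world has none). Each returns a list of dicts, best first, with "score" (0 to 1); they miss things now and then, are a little off and sometimes report something else, mostly with a low value. They report only what shows in the picture. A call takes as long as a camera call. They do not tell look-alikes from the thing itself.
- r.trace(camera, label): "pixels" (400x640 bool, what is visible of it) and "extent" ([left, top, width, height] in pixels, round what is visible of it).
The state is a dict: "clock": time; "joint_positions": joint angles; "qd": joint speeds; "joint_torque": joint torques, N m; "tool_pos": TCP position; "tool_rot": TCP orientation; "wrist_force": force on the tool from outside, world axes, zero at the start; "wrist_torque": the same for the moment, N m; "width": finger opening in m; "finger_force": force on a finger pad.
Only numpy, scipy, OpenCV 4.12 (cv2) and the standard library are available. Lean on these libraries where they do the work, as an engineer would, in place of code of your own. Each camera call takes 0.05 s, during which the arm holds its last target. There are 200 camera calls.

## Working session

There is one attempt and no reset: what is moved stays moved. The work goes in short steps, Python scripts to look and compute and a shell command to move; the robot and the scene stay as the last step left them, time stands still between calls to the robot, and variables do not carry over. Pictures are saved under pics/ and viewed, at most 10 in all, crops included, and the job is handed in when it is done.

```bash
mkdir -p pics; cat > h.py <<'E'
import numpy as np, cv2
from workcell import r
def cloud(cam):
    o=r.get_obs(); img,d=r.grab_frame(cam); ci=r.camera_info(cam)
    f=200/np.tan(np.radians(ci["fovy"])/2)
    v,u=np.mgrid[:400,:640]
    P=np.stack([(u-ci["cx"])/f*d,-(v-ci["cy"])/f*d,-d,np.ones_like(d)],-1)
    if "mount" in ci:
        T=np.eye(4);T[:3,:3]=o["tool_rot"];T[:3,3]=o["tool_pos"];T=T@np.array(ci["mount"])
    else: T=np.linalg.inv(np.array(ci["camera_from_world"]))
    W=(P@T.T)[...,:3]; W[d==0]=np.nan
    return img,d,W
def save(n,img): cv2.imwrite("pics/"+n,cv2.cvtColor(img,cv2.COLOR_RGB2BGR))
E
python3 - <<'E'
from h import *
o=r.get_obs();print({k:np.round(v,3).tolist() for k,v in o.items()},r.tcp_to_grasp)
for c in ["scene","side"]:
    img,d,W=cloud(c);save(c+"0.png",img);np.save(c+"0.npy",W)
    print(c,{k:(np.round(v,3).tolist()) for k,v in r.camera_info(c).items() if not isinstance(v,str)})
    for n in ["rack","hood_mid","hood_tall","lime_bottle","white_bottle","timer","dropper","tape"]:
        for t in r.trace(c,n)[:3]:
            p=W[t["pixels"]];p=p[~np.isnan(p[:,0])]
            if len(p)>5: print(n,round(t["score"],2),t["extent"],"med",np.median(p,0).round(3),"lo",np.percentile(p,2,0).round(3),"hi",np.percentile(p,98,0).round(3))
E
```

```text
{'clock': 0.0, 'joint_positions': [1.125, 0.313, 1.498, 0.0, 1.331, -0.223], 'qd': [0.001, 0.001, -0.002, -0.001, -0.0, -0.001], 'joint_torque': [0.001, -40.222, -25.227, 0.069, 0.035, -0.0], 'tool_pos': [0.116, 0.512, 0.404], 'tool_rot': [[-0.975, 0.221, -0.001], [0.221, 0.975, -0.001], [0.0, -0.001, -1.0]], 'wrist_force': [0.323, 0.037, 0.794], 'wrist_torque': [0.043, -0.011, 0.033], 'finger_force': 0.0, 'width': 0.088} 0.1473
scene {'fovy': 55.874, 'cx': 321.295, 'cy': 206.045, 'camera_from_world': [[-0.599, -0.801, 0.014, 0.169], [0.324, -0.226, 0.918, -0.279], [-0.732, 0.555, 0.395, -0.515], [0.0, 0.0, 0.0, 1.0]]}
rack 0.8 [290.7, 185.1, 113.1, 67.4] med [ 0.509 -0.248  0.022] lo [ 0.399 -0.375 -0.001] hi [ 0.63  -0.155  0.072]
hood_mid 0.93 [336.4, 149.9, 36.2, 35.2] med [ 0.594 -0.364  0.127] lo [ 0.554 -0.382  0.076] hi [ 0.621 -0.277  0.176]
hood_tall 0.97 [297.4, 147.2, 45.8, 53.8] med [ 0.612 -0.238  0.138] lo [ 0.567 -0.276  0.074] hi [ 0.637 -0.172  0.197]
lime_bottle 0.87 [263.8, 215.3, 20.0, 48.7] med [ 0.472 -0.004  0.059] lo [ 0.465 -0.027  0.004] hi [0.493 0.01  0.1
[... 1834 characters left out ...]
92]
white_bottle 0.72 [318.6, 291.6, 23.6, 42.1] med [0.435 0.168 0.061] lo [0.417 0.134 0.003] hi [0.454 0.175 0.092]
white_bottle 0.71 [351.7, 271.2, 20.3, 36.5] med [0.379 0.108 0.06 ] lo [0.361 0.085 0.008] hi [0.396 0.114 0.092]
white_bottle 0.51 [326.9, 187.4, 22.1, 20.4] med [ 0.448 -0.217  0.036] lo [ 0.422 -0.244  0.015] hi [ 0.476 -0.202  0.056]
timer 0.73 [329.0, 188.1, 20.1, 19.1] med [ 0.448 -0.216  0.036] lo [ 0.421 -0.241  0.015] hi [ 0.475 -0.202  0.055]
dropper 0.61 [280.4, 264.2, 13.2, 23.2] med [0.544 0.065 0.033] lo [0.532 0.041 0.001] hi [0.561 0.071 0.059]
tape 0.58 [351.8, 148.7, 23.8, 18.1] med [ 0.387 -0.452  0.018] lo [ 0.357 -0.487  0.001] hi [ 0.417 -0.429  0.024]
```

```bash
python3 - <<'E'
from h import *
a=cv2.imread("pics/scene0.png")[130:330,170:430];b=cv2.imread("pics/side0.png")[100:350,240:400]
a=cv2.resize(a,None,fx=3/2*1.2,fy=1.8);b=cv2.resize(b,None,fx=2,fy=2)
c=np.zeros((500,800,3),np.uint8);c[:a.shape[0],:a.shape[1]]=a;c[:500,470:470+b.shape[1]]=b[:500]
cv2.imwrite("pics/c0.png",c)
W=np.load("side0.npy").reshape(-1,3);W=W[~np.isnan(W[:,0])]
S=np.load("scene0.npy").reshape(-1,3);S=S[~np.isnan(S[:,0])]
for n,C in(("side",W),("scene",S)):
  m=(C[:,0]>.35)&(C[:,0]<.7)&(C[:,1]>-.42)&(C[:,1]<-.1)
  for lo,hi in((.06,.085),(.165,.185),(.19,.21),(.005,.02)):
    q=C[m&(C[:,2]>lo)&(C[:,2]<hi)]
    if len(q)>20:
      rc=cv2.minAreaRect((q[:,:2]*1000).astype(np.float32));print(n,lo,len(q),np.median(q[:,2]).round(4),np.round(rc[0]),np.round(rc[1]),round(rc[2],1))
  # circles: caps
  for nm,x,y,zl,zh in(("limeA",.487,-.012,.1,.12),("limeB",.406,-.02,.1,.12),("red",.58,-.03,.1,.12),("wA",.435,.155,.08,.1),("wB",.379,.095,.08,.1)):
    q=C[(abs(C[:,0]-x)<.04)&(abs(C[:,1]-y)<.04)&(C[:,2]>zl)&(C[:,2]<zh)]
    if len(q)>5:
      c,rad=cv2.minEnclosingCircle((q[:,:2]*1000).astype(np.float32));print(n,nm,len(q),np.round(c),round(rad,1),q[:,2].max().round(3))
E
```

```text
side 0.06 2243 0.0736 [ 555. -274.] [227. 156.] 82.3
side 0.165 550 0.1781 [ 600. -278.] [215.  66.] 83.6
side 0.19 680 0.1993 [ 607. -225.] [109.  66.] 81.8
side 0.005 1686 0.0114 [ 526. -259.] [351. 310.] 1.4
side limeA 159 [489. -11.] 17.1 0.113
side limeB 170 [408. -22.] 19.0 0.113
side red 153 [587. -39.] 18.1 0.114
side wA 237 [436. 156.] 17.7 0.093
side wB 208 [378.  95.] 17.6 0.094
scene 0.06 2090 0.0707 [ 553. -273.] [221. 158.] 83.3
scene 0.165 453 0.1749 [ 596. -278.] [211.  69.] 83.5
scene 0.19 338 0.1964 [ 605. -226.] [104.  69.] 84.0
scene 0.005 2072 0.0089 [ 489. -265.] [223. 275.] 82.2
scene limeA 115 [485. -12.] 17.3 0.109
scene limeB 136 [401. -23.] 16.9 0.11
scene red 93 [585. -39.] 17.3 0.109
scene wA 189 [435. 156.] 18.2 0.09
scene wB 200 [376.  95.] 17.3 0.09
```

View pics/c0.png

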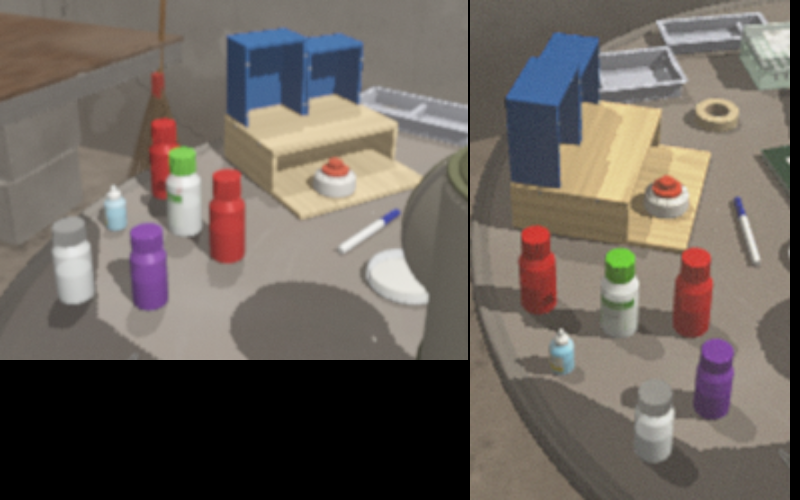

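The picture shows the green-capped bottle at scene px (272,240), about (0.487,-0.011) m. The white-capped one is leftmost at (211,275), about (0.435,0.156) m. Red and purple look-alikes stand beside them, and the timer is on the lip. The rack is yawed about -6.5°.

```bash
cat >> h.py <<'E'
a=np.radians(-6.5); EX=np.array([np.cos(a),np.sin(a),0]);EY=np.array([-np.sin(a),np.cos(a),0]);EZ=np.array([0,0,1.])
RACK=np.array([.518,-.2685,0])
def rk(x,y,z): return RACK+EX*x+EY*y+EZ*z
def torack(p): d=np.asarray(p)-RACK; return np.array([d@EX,d@EY,d[2]])
def to(p,ahead=.1473):
    "shift in tool axes (mm) that brings the point `ahead` along tool z to world p"
    o=r.get_obs();R=np.array(o["tool_rot"]);return np.round(1000*R.T@(np.asarray(p)-(np.array(o["tool_pos"])+R[:,2]*ahead)),1)
E
python3 - <<'E'
from h import *
for c in("side","scene"):
    C=np.load(c+"0.npy").reshape(-1,3);C=C[~np.isnan(C[:,0])]
    q=C[(abs(C[:,0]-.445)<.045)&(abs(C[:,1]+.225)<.045)&(C[:,2]>.046)&(C[:,2]<.06)]
    cc,rad=cv2.minEnclosingCircle((q[:,:2]*1000).astype(np.float32));print(c,len(q),cc,rad,q[:,2].max(),torack([cc[0]/1000,cc[1]/1000,0]))
R=np.array(r.get_obs()["tool_rot"])
print(np.degrees(np.arctan2(R[1,1],R[0,1])))
print(to([.487,-.0115,.25]))
E
```

```text
side 71 (449.108642578125, -224.74021911621094) 17.90502166748047 0.058615368314110516 [-0.07340226  0.03567976  0.        ]
scene 45 (445.8194274902344, -233.08444213867188) 13.613227844238281 0.05303241709348688 [-0.07572574  0.02701683  0.        ]
77.23369789431015
[-477.5 -428.6    7.4]
```

```bash
python3 -m pendant '[[-0.0367,-0.033,0,0,0,0,0],[-0.0367,-0.033,0,0,0,0,0],[-0.0367,-0.033,0,0,0,0,0],[-0.0367,-0.033,0,0,0,0,0],[-0.0367,-0.033,0,0,0,0,0],[-0.0367,-0.033,0,0,0,0,0],[-0.0367,-0.033,0,0,0,0,0],[-0.0367,-0.033,0,0,0,0,0],[-0.0367,-0.033,0,0,0,0,0],[-0.0367,-0.033,0,0,0,0,0],[-0.0367,-0.033,0,0,0,0,0],[-0.0367,-0.033,0,0,0,0,0],[-0.0367,-0.033,0,0,0,0,0],[0,0,0,0,0,-6.3,0],[0,0,0,0,0,0,0],[0,0,0,0,0,0,0]]'
python3 - <<'E'
from h import *
o=r.get_obs();R=o["tool_rot"];print(np.round(R,3).tolist(),o["joint_positions"])
img,d,W=cloud("wrist");save("w1.png",img)
for t in r.trace("wrist","lime_bottle")[:3]:
    p=W[t["pixels"]];p=p[p[:,2]>.1]
    if len(p)>20:
        c,rad=cv2.minEnclosingCircle((p[:,:2]*1000).astype(np.float32));print(t["extent"],c,rad,np.median(img[t["pixels"]],0),p[:,2].max())
print(to([.487,-.0115,.07]))
E
```

```text
clock: 2.9
tool_pos: [0.4863, -0.0114, 0.4048]
tool_rot: [[-0.993, 0.114, 0.0], [0.114, 0.993, -0.0], [-0.0, 0.0, -1.0]]
wrist_force: [-0.1, 0.5, 0.1]
width: 0.0881
finger_force: 0.0
[[-0.993, 0.114, 0.0], [0.114, 0.993, -0.0], [-0.0, 0.0, -1.0]] [-2.64838871e-01  2.27734312e-01  1.60912549e+00  2.98960743e-05
  1.30458673e+00 -1.72141462e+00]
[288.0, 226.8, 36.3, 53.6] (524.394287109375, -29.528942108154297) 66.28294372558594 [167.  13.   3.] 0.3166431779628148
[281.4, 87.6, 36.1, 46.2] (406.0151672363281, -23.55424690246582) 16.52350616455078 [182.  17.   8.] 0.11192489496021918
[298.1, 159.0, 38.4, 46.6] (488.72344970703125, -13.148348808288574) 16.504791259765625 [103. 200.   0.] 0.1114931092732867
[-6.000e-01 -1.000e-01  1.876e+02]
```

```bash
python3 -m pendant '[[-0.0015,-0.001,0.03,0,0,0,0],[0,0,0.04,0,0,0,0],[0,0,0.04,0,0,0,0],[0,0,0.04,0,0,0,0],[0,0,0.025,0,0,0,0],[0,0,0.0125,0,0,0,0],[0,0,0,0,0,0,0],[0,0,0,0,0,0,1],[0,0,0,0,0,0,1],[0,0,0,0,0,0,1],[0,0,0,0,0,0,1],[0,0,0,0,0,0,1]]'; python3 - <<'E'
from h import *
print(to(rk(0,.053,.0725+.07)), torack(r.get_obs()["tool_pos"]))
E
```

```text
clock: 4.5
tool_pos: [0.4879, -0.013, 0.2173]
tool_rot: [[-0.994, 0.113, 0.0], [0.113, 0.994, 0.0], [-0.0, 0.0, -1.0]]
wrist_force: [0.3, 1.3, 1.1]
width: 0.0423
finger_force: 30.0
[ -58.7 -197.5  -72.5] [-0.0588004   0.25050336  0.21731095]
```

```bash
python3 -m pendant '[[0,0,-0.03,0,0,0,1],[0,0,-0.05,0,0,0,1],[0,0,-0.05,0,0,0,1],[-0.005,-0.02,0,0,0,0,1],[-0.01,-0.035,0,0,0,0,1],[-0.013,-0.045,0,0,0,0,1],[-0.013,-0.045,0,0,0,0,1],[-0.012,-0.035,0,0,0,0,1],[-0.006,-0.0175,0,0,0,0,1],[0,0,0,0,0,0,1],[0,0,0,0,0,0,1],[0,0,0.02,0,0,0,1],[0,0,0.02,0,0,0,1],[0,0,0.01,0,0,0,1],[0,0,0.004,0,0,0,1],[0,0,0,0,0,0,1],[0,0,0,0,0,0,1]]'; python3 - <<'E'
from h import *
print(to(rk(0,.053,.0725+.07)), torack(r.get_obs()["tool_pos"]))
img,d,W=cloud("scene");save("s2.png",img[130:330,170:430])
for n in["lime_bottle","hood_tall"]:
  for t in r.trace("scene",n)[:3]:
    p=W[t["pixels"]];print(n,t["extent"],np.nanmin(p[:,2]),np.nanpercentile(p[:,2],[5,98]),torack(np.nanmedian(p,0)))
E
```

```text
clock: 6.62
tool_pos: [0.5244, -0.2158, 0.2938]
tool_rot: [[-0.994, 0.113, 0.001], [0.113, 0.994, -0.001], [-0.001, -0.0, -1.0]]
wrist_force: [0.1, -0.3, -1.6]
width: 0.0421
finger_force: 30.0
[0.5 0.  4. ] [0.00038693 0.05304831 0.29384961]
lime_bottle [327.7, 161.3, 13.1, 46.0] 0.0699848012182181 [0.0822956  0.18424831] [-0.01640739  0.06153771  0.12954888]
lime_bottle [347.5, 219.5, 20.8, 13.4] 0.008469719737951298 [0.02441384 0.0520328 ] [-0.08670478  0.03665842  0.03464779]
hood_tall [303.5, 156.4, 37.1, 43.1] 0.07126817709448052 [0.07665512 0.16840697] [0.08970447 0.05972371 0.11368439]
```

View pics/s2.png

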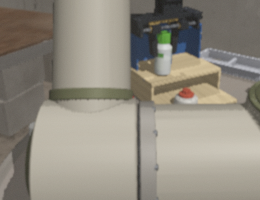

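The green-capped bottle is held upright just above the upper lip, at crop px (163,50), in front of the higher hood. I'll lower it, release, and go for the white one.

```bash
python3 -m pendant '[[0,0,0.002,0,0,0,1],[0,0,0.002,0,0,0,1],[0,0,0,0,0,0,1],[0,0,0,0,0,0,0.35],[0,0,0,0,0,0,0],[0,0,0,0,0,0,0],[0,0,0,0,0,0,0],[0,0,-0.02,0,0,0,0],[0,0,-0.04,0,0,0,0],[0,0,-0.05,0,0,0,0],[0,0,0,0,0,0,0]]'; python3 - <<'E'
from h import *
print(to([.4355,.156,.25]))
E
```

```text
clock: 8.15
tool_pos: [0.5244, -0.2158, 0.4029]
tool_rot: [[-0.994, 0.112, 0.006], [0.112, 0.994, -0.004], [-0.006, -0.003, -1.0]]
wrist_force: [-0.3, 0.9, -0.0]
width: 0.0882
finger_force: 0.0
[131.1 360.    3.5]
```

```bash
python3 -m pendant '[[0.0164,0.045,0,0,0,0,0],[0.0164,0.045,0,0,0,0,0],[0.0164,0.045,0,0,0,0,0],[0.0164,0.045,0,0,0,0,0],[0.0164,0.045,0,0,0,0,0],[0.0164,0.045,0,0,0,0,0],[0.0164,0.045,0,0,0,0,0],[0.0164,0.045,0,0,0,0,0],[0,0,0,0,0,0,0],[0,0,0,0,0,0,0]]'; python3 - <<'E'
from h import *
img,d,W=cloud("wrist")
for t in r.trace("wrist","white_bottle")[:3]:
    p=W[t["pixels"]];col=np.median(img[t["pixels"]],0);p=p[(p[:,2]>.082)&(p[:,2]<.1)]
    if len(p)>20:
        c,rad=cv2.minEnclosingCircle((p[:,:2]*1000).astype(np.float32));print(t["extent"],c,rad,col)
print(to([.436,.156,.055]),r.get_obs()["tool_pos"])
img,d,W=cloud("side");q=W.reshape(-1,3);T=(q-RACK)@np.stack([EX,EY,EZ],1)
m=(T[:,0]>-.035)&(T[:,0]<.04)&(abs(T[:,1]-.053)<.04)&(T[:,2]>.17)&(T[:,2]<.2)
print("lime cap",m.sum(),cv2.minEnclosingCircle((T[m][:,:2]*1000).astype(np.float32)),T[m][:,2].max())
E
```

```text
clock: 9.4
tool_pos: [0.4346, 0.1562, 0.3986]
tool_rot: [[-0.994, 0.113, -0.001], [0.113, 0.994, -0.0], [0.001, -0.001, -1.0]]
wrist_force: [-0.1, 0.0, 0.6]
width: 0.088
finger_force: 0.0
[300.0, 158.0, 33.7, 50.2] (437.037841796875, 154.2290496826172) 16.892820358276367 [241. 238. 230.]
[239.2, 121.8, 44.7, 33.9] (378.5571594238281, 94.073486328125) 16.701034545898438 [156.  75. 185.]
[ -1.3   0.5 196.5] [0.43480466 0.15570581 0.39883226]
lime cap 125 ((1.0699540376663208, 55.43708419799805), 17.949016571044922) 0.18484720158861356
```

```bash
python3 -m pendant '[[-0.0015,-0.0005,0.04,0,0,0,0],[0,0,0.045,0,0,0,0],[0,0,0.045,0,0,0,0],[0,0,0.035,0,0,0,0],[0,0,0.02,0,0,0,0],[0,0,0.011,0,0,0,0],[0,0,0,0,0,0,0],[0,0,0,0,0,0,1],[0,0,0,0,0,0,1],[0,0,0,0,0,0,1],[0,0,0,0,0,0,1],[0,0,0,0,0,0,1],[0,0,-0.03,0,0,0,1],[0,0,-0.05,0,0,0,1],[0,0,-0.05,0,0,0,1],[0,0,0,0,0,0,1],[0,0,0,0,0,0,1]]'; python3 - <<'E'
from h import *
print(to(rk(0,-.053,.0725+.13)), torack(r.get_obs()["tool_pos"]))
E
```

```text
clock: 11.68
tool_pos: [0.4356, 0.1559, 0.3323]
tool_rot: [[-0.994, 0.113, -0.002], [0.113, 0.994, -0.0], [0.001, -0.0, -1.0]]
wrist_force: [0.4, 0.1, -1.2]
width: 0.038
finger_force: 30.0
[-129.8 -465.4  -17.6] [-0.1299069   0.41239457  0.33226593]
```

```bash
python3 -m pendant '[[0,-0.028,0,0,0,0,1],[0,-0.045,0,0,0,0,1],[0,-0.045,0,0,0,0,1],[0,-0.045,0,0,0,0,1],[0,-0.045,0,0,0,0,1],[0,-0.045,0,0,0,0,1],[0,-0.045,0,0,0,0,1],[0,-0.045,0,0,0,0,1],[0,-0.045,0,0,0,0,1],[0,-0.045,0,0,0,0,1],[-0.01,-0.045,0,0,0,0,1],[-0.04,0,0,0,0,0,1],[-0.04,0,0,0,0,0,1],[-0.03,0,0,0,0,0,1],[-0.01,0,0,0,0,0,1],[0,0,0.02,0,0,0,1],[0,0,0.015,0,0,0,1],[0,0,0,0,0,0,1],[0,0,0,0,0,0,1]]'; python3 - <<'E'
from h import *
print(to(rk(0,-.066,.0725+.055)), torack(r.get_obs()["tool_pos"]))
E
```

```text
clock: 14.05
tool_pos: [0.5111, -0.3338, 0.2988]
tool_rot: [[-0.994, 0.113, 0.0], [0.113, 0.994, -0.0], [-0.0, -0.0, -1.0]]
wrist_force: [0.3, -0.3, -0.2]
width: 0.0385
finger_force: 30.0
[ 0.6 -0.3 24. ] [ 0.00054589 -0.06562114  0.29876166]
```

```bash
python3 -m pendant '[[0,-0.001,0.01,0,0,0,1],[0,0,0.008,0,0,0,1],[0,0,0.004,0,0,0,1],[0,0,0.002,0,0,0,1],[0,0,0,0,0,0,1],[0,0,0,0,0,0,0.35],[0,0,0,0,0,0,0],[0,0,0,0,0,0,0],[0,0,0,0,0,0,0],[0,0,-0.02,0,0,0,0],[0,0,-0.04,0,0,0,0],[0,0,-0.05,0,0,0,0],[0,0,0,0,0,0,1],[0,0,0,0,0,0,1]]'; python3 - <<'E'
from h import *
print(torack(r.get_obs()["tool_pos"]),r.get_obs()["joint_positions"])
img,d,W=cloud("side");q=W.reshape(-1,3);T=(q-RACK)@np.stack([EX,EY,EZ],1)
for n,y,z in(("lime",.053,.175),("white",-.066,.155),("timer",.03,.046)):
  x0=-.075 if n=="timer" else 0
  m=(abs(T[:,0]-x0)<.035)&(abs(T[:,1]-y)<.035)&(T[:,2]>z)&(T[:,2]<z+.015)
  if m.sum()>3: print(n,m.sum(),cv2.minEnclosingCircle((T[m][:,:2]*1000).astype(np.float32)),T[m][:,2].max())
E
```

```text
clock: 15.8
tool_pos: [0.511, -0.3345, 0.3832]
tool_rot: [[-0.994, 0.113, -0.001], [0.113, 0.994, 0.001], [0.001, 0.001, -1.0]]
wrist_force: [0.3, -0.4, -0.0]
width: 0.0704
finger_force: 0.0
[ 0.00057035 -0.06640185  0.3831855 ] [-7.71180182e-01  5.19616097e-01  1.25122336e+00 -2.50214284e-05
  1.37223987e+00 -2.22912297e+00]
lime 110 ((-0.026505203917622566, 55.369964599609375), 17.613847732543945) 0.1853389303515124
white 89 ((2.1184773445129395, -64.77879333496094), 18.510278701782227) 0.16715768600213166
timer 71 ((-72.12863159179688, 31.30175018310547), 18.150835037231445) 0.056110830897047714
```

```bash
python3 -m pendant '[[0.037,0.03,0,0,0,0,1],[0.037,0.03,0,0,0,0,1],[0.037,0.03,0,0,0,0,1],[0.037,0.03,0,0,0,0,1],[0,0,0,0,-10,0,1],[0,0,0,0,-10,0,1],[0,0,0,0,-10,0,1],[0,0,0,0,-10,0,1],[0,0,0,0,0,0,1],[0,0,0,0,0,0,1]]'; python3 - <<'E'
from h import *
o=r.get_obs();print(to(rk(-.054,.054,.102)),to(rk(-.054,.054,.102)-EZ*.0 ), torack(o["tool_pos"]),o["joint_positions"],o["width"])
E
```

```text
clock: 17.1
tool_pos: [0.3776, -0.1987, 0.3838]
tool_rot: [[-0.764, 0.112, 0.635], [0.087, 0.994, -0.071], [-0.639, 0.001, -0.769]]
wrist_force: [-0.3, -1.2, -0.8]
width: 0.0005
finger_force: 0.0
[108.4   0.3 129. ] [108.4   0.3 129. ] [-0.14740292  0.05343033  0.38375243] [-0.8472611   0.02420813  1.95417566  0.69187722  0.7376453  -2.72780626] 0.0004951870403088204
```

```bash
python3 -m pendant '[[0.027,0,0.032,0,0,0,1],[0.027,0,0.032,0,0,0,1],[0.027,0,0.032,0,0,0,1],[0.017,0,0.02,0,0,0,1],[0.0104,0,0.013,0,0,0,1],[0,0,0,0,0,0,1],[0,0,0,0,0,0,1]]'; python3 - <<'E'
from h import *
o=r.get_obs();print(to(rk(-.054,.054,.102)),np.round(o["joint_positions"],2))
img,d,W=cloud("side");save("s3.png",cv2.resize(img[90:290,230:430],None,fx=2.5,fy=2.5))
E
```

```text
clock: 17.98
tool_pos: [0.4101, -0.181, 0.2645]
tool_rot: [[-0.803, 0.147, 0.578], [0.118, 0.989, -0.089], [-0.585, -0.003, -0.811]]
wrist_force: [-0.5, -0.3, -0.0]
width: 0.0007
finger_force: 0.1
[ 43.4 -18.1  21.9] [-0.74  0.26  2.04  0.86  0.44 -2.88]
```

View pics/s3.png

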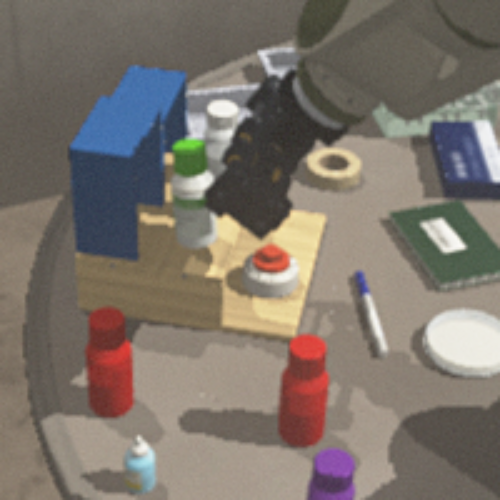

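The picture shows the tilted gripper at px (265,190), short of the green-capped bottle at (195,200). Both bottles stand on the upper lip. Joint 6 stopped at its limit, so I'll give the tool a half turn.

```bash
python3 -m pendant '[[0,0,-0.03,0,0,0,1],[0,0,-0.05,0,0,0,1],[0,0,0,0,0,10.6,1],[0,0,0,0,0,10.6,1],[0,0,0,0,0,10.6,1],[0,0,0,0,0,10.6,1],[0,0,0,0,0,10.6,1],[0,0,0,0,0,10.6,1],[0,0,0,0,0,10.6,1],[0,0,0,0,0,10.6,1],[0,0,0,0,0,10.6,1],[0,0,0,0,0,10.6,1],[0,0,0,0,0,10.6,1],[0,0,0,0,0,10.6,1],[0,0,0,0,0,10.6,1],[0,0,0,0,0,10.6,1],[0,0,0,0,0,10.6,1],[0,0,0,0,0,10.6,1],[0,0,0,0,0,10.6,1],[0,0,0,0,0,0,1]]'; cat >>h.py <<'E'
from scipy.spatial.transform import Rotation as Ro
def fix(th=40):
    t=np.radians(th);z=np.sin(t)*EX-np.cos(t)*EZ;y=-EY;x=np.cross(y,z)
    R=np.array(r.get_obs()["tool_rot"]);D=np.stack([x,y,z],1)
    return np.degrees(Ro.from_matrix(R.T@D).as_rotvec()).round(1),D
def shift(p,D,ahead=.1473):
    "shift in axes D (orientation reached after fix, TCP unmoved) bringing grasp point to p"
    o=r.get_obs();return np.round(1000*D.T@(np.asarray(p)-np.array(o["tool_pos"])-D[:,2]*ahead),1)
E
python3 - <<'E'
from h import *
v,D=fix();o=r.get_obs();print(v,shift(rk(-.054,.054,.102),D),np.round(o["joint_positions"],2),torack(o["tool_pos"]))
E
```

```text
clock: 20.52
tool_pos: [0.3638, -0.1738, 0.3295]
tool_rot: [[0.802, -0.149, 0.578], [-0.12, -0.989, -0.089], [0.585, 0.002, -0.811]]
wrist_force: [0.4, -0.3, -0.1]
width: 0.0005
finger_force: 0.0
[ 1.4  4.2 -1.6] [-62.   22.6  97.6] [-0.82  0.05  2.08  0.68  0.61  0.41] [-0.16395941  0.0765848   0.32945746]
```

```bash
python3 -m pendant '[[0,0,0,1.4,4.2,-1.6,1],[-0.02,0.008,0.032,0,0,0,1],[-0.02,0.008,0.032,0,0,0,1],[-0.012,0.0066,0.02,0,0,0,1],[-0.01,0,0.0136,0,0,0,1],[0,0,0,0,0,0,1],[0,0,0,0,0,0,1]]'
python3 - <<'E'
from h import *
v,D=fix();o=r.get_obs();print(v,shift(rk(-.054,.054,.102),D),shift(rk(.034,.054,.102),D),np.round(o["joint_positions"],2),torack(o["tool_pos"]))
E
```

```text
clock: 21.4
tool_pos: [0.3766, -0.1979, 0.2151]
tool_rot: [[0.761, -0.112, 0.639], [-0.086, -0.994, -0.073], [0.643, 0.001, -0.766]]
wrist_force: [0.3, -0.1, 1.3]
width: 0.0004
finger_force: 0.0
[-0.  -0.   0.1] [-0.3  0.1  0.1] [67.1  0.1 56.7] [-0.85  0.34  2.14  1.36  0.46 -0.37] [-0.14851545  0.05410738  0.21512442]
```

```bash
python3 -m pendant '[[0.0046,0,0.0039,0,0,0,1],[0.0046,0,0.0039,0,0,0,1],[0.0046,0,0.0039,0,0,0,1],[0.0046,0,0.0039,0,0,0,1],[0.0046,0,0.0039,0,0,0,1],[0.0046,0,0.0039,0,0,0,1],[0.0046,0,0.0039,0,0,0,1],[0.0046,0,0.0039,0,0,0,1],[0.0046,0,0.0039,0,0,0,1],[0.0046,0,0.0039,0,0,0,1],[0,0,0,0,0,0,1]]'
cat >>h.py <<'E'
def look(n):
    img,d,W=cloud("side");q=W.reshape(-1,3);T=(q-RACK)@np.stack([EX,EY,EZ],1)
    save(n,cv2.resize(img[90:290,230:430],None,fx=2.5,fy=2.5));return img,T
E
python3 - <<'E'
from h import *
v,D=fix();o=r.get_obs();print(v,shift(rk(.034,.054,.102),D),np.round(o["joint_positions"],2),torack(o["tool_pos"]))
look("s4.png")
E
```

```text
clock: 22.78
tool_pos: [0.4367, -0.2046, 0.214]
tool_rot: [[0.761, -0.113, 0.638], [-0.088, -0.994, -0.072], [0.643, -0.001, -0.766]]
wrist_force: [0.5, 0.5, -0.1]
width: 0.0005
finger_force: 0.0
[-0.1  0.  -0. ] [21.5  0.2 16.9] [-0.75  0.43  1.99  1.26  0.41 -0.18] [-0.08802504  0.05423832  0.2139943 ]
```

View pics/s4.png

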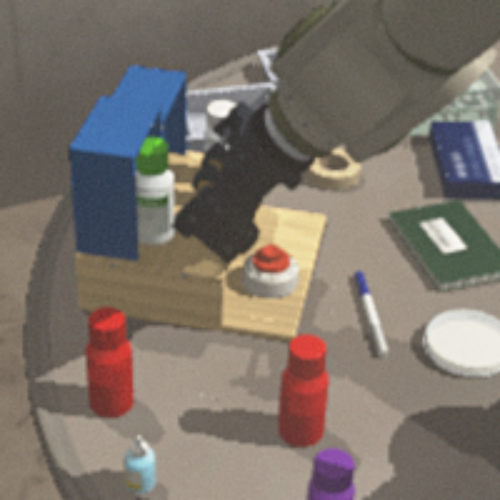

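The bottle is upright and sliding into the tall hood, its body at px (155,205) now partly behind the hood's side. I'll finish the push.

```bash
python3 -m pendant '[[0.0031,0,0.0024,0,0,0,1],[0.0031,0,0.0024,0,0,0,1],[0.0031,0,0.0024,0,0,0,1],[0.0031,0,0.0024,0,0,0,1],[0.0031,0,0.0024,0,0,0,1],[0.0031,0,0.0024,0,0,0,1],[0.0031,0,0.0024,0,0,0,1],[0,0,0,0,0,0,1]]'
python3 - <<'E'
from h import *
v,D=fix();o=r.get_obs();print(v,shift(rk(.034,.054,.102),D),torack(o["tool_pos"]+D[:,2]*.1473))
img,T=look("s5.png")
img,d,W=cloud("scene");T2=(W.reshape(-1,3)-RACK)@np.stack([EX,EY,EZ],1)
for n,q in(("side",T),("scene",T2)):
  m=(q[:,0]>.03)&(q[:,0]<.11)&(abs(q[:,1]-.053)<.04)&(q[:,2]>.074)&(q[:,2]<.178)
  g=(img if n=="scene" else r.grab_frame("side")[0]).reshape(-1,3).astype(int)
  m&=(g[:,1]>g[:,2]+0)&(g[:,1]>90)
  print(n,m.sum(),np.percentile(q[m],[2,50,98],axis=0).round(3) if m.sum() else "")
E
```

```text
clock: 23.82
tool_pos: [0.4638, -0.2078, 0.2151]
tool_rot: [[0.761, -0.113, 0.639], [-0.088, -0.994, -0.072], [0.643, -0.001, -0.766]]
wrist_force: [-0.8, -0.1, 0.5]
width: 0.0003
finger_force: 0.2
[-0.   0.  -0.1] [-0.2  0.2  0.2] [0.03399034 0.05419228 0.10230854]
side 159 [[0.032 0.048 0.074]
 [0.055 0.063 0.108]
 [0.061 0.087 0.162]]
scene 129 [[0.034 0.051 0.076]
 [0.058 0.067 0.133]
 [0.074 0.075 0.177]]
```

View pics/s5.png

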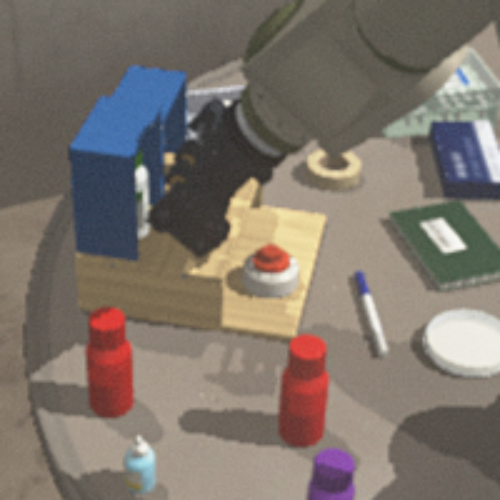

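The bottle's front face is about level with the hood edge, at px (145,200). I'll push 4 mm more, back out and shift across to the white-capped bottle.

```bash
python3 -m pendant '[[0.0015,0,0.0013,0,0,0,1],[0.0015,0,0.0013,0,0,0,1],[0,0,0,0,0,0,1],[-0.02,0,-0.017,0,0,0,1],[-0.03,0,-0.025,0,0,0,1],[-0.023,0,-0.02,0,0,0,1],[0,0.02,0,0,0,0,1],[0,0.04,0,0,0,0,1],[0,0.04,0,0,0,0,1],[0,0.02,0,0,0,0,1],[0,0,0,0,0,0,1],[0,0,0,0,0,0,1]]'
python3 - <<'E'
from h import *
v,D=fix();o=r.get_obs();print(v,shift(rk(-.054,-.066,.102),D),shift(rk(.037,-.066,.102),D),np.round(o["joint_positions"],2))
E
```

```text
clock: 25.48
tool_pos: [0.3589, -0.3154, 0.2153]
tool_rot: [[0.762, -0.112, 0.638], [-0.088, -0.994, -0.07], [0.642, -0.002, -0.767]]
wrist_force: [0.6, 0.4, 0.1]
width: 0.0001
finger_force: 0.0
[-0.1  0.  -0. ] [2.8 1.4 3. ] [72.5  1.4 61.5] [-1.06  0.43  1.98  1.15  0.61 -0.32]
```

```bash
python3 -m pendant '[[0.0046,0.0014,0.0039,0,0,0,1],[0.0046,0,0.0039,0,0,0,1],[0.0046,0,0.0039,0,0,0,1],[0.0046,0,0.0039,0,0,0,1],[0.0046,0,0.0039,0,0,0,1],[0.0046,0,0.0039,0,0,0,1],[0.0046,0,0.0039,0,0,0,1],[0.0046,0,0.0039,0,0,0,1],[0.0046,0,0.0039,0,0,0,1],[0.0046,0,0.0039,0,0,0,1],[0.0046,0,0.0039,0,0,0,1],[0,0,0,0,0,0,1]]'
python3 - <<'E'
from h import *
v,D=fix();o=r.get_obs();print(v,shift(rk(.037,-.066,.102),D))
img,d,W=cloud("scene");save("s6.png",cv2.resize(img[130:270,270:430],None,fx=3,fy=3))
E
```

```text
clock: 26.98
tool_pos: [0.4248, -0.3255, 0.2151]
tool_rot: [[0.761, -0.113, 0.639], [-0.088, -0.994, -0.072], [0.643, -0.001, -0.766]]
wrist_force: [0.4, 0.5, 0.4]
width: 0.0003
finger_force: 0.0
[-0.1  0.  -0. ] [21.6 -1.1 18.5]
```

View pics/s6.png

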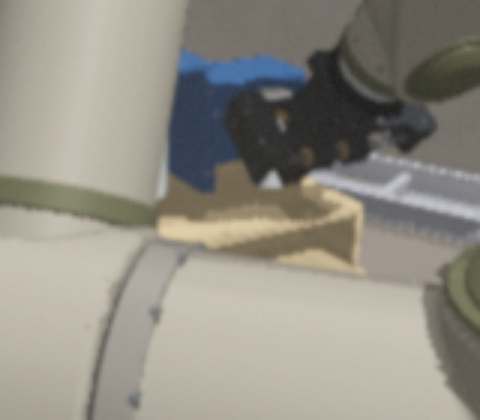

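The gripper hides most of the white-capped bottle. Its cap shows upright at px (275,95) at the hood mouth and its foot at (270,180). I'll continue the push.

```bash
python3 -m pendant '[[0.0031,0,0.0026,0,0,0,1],[0.0031,0,0.0026,0,0,0,1],[0.0031,0,0.0026,0,0,0,1],[0.0031,0,0.0026,0,0,0,1],[0.0031,0,0.0026,0,0,0,1],[0.0031,0,0.0026,0,0,0,1],[0.003,0,0.0026,0,0,0,1],[0,0,0,0,0,0,1],[-0.02,0,-0.017,0,0,0,1],[-0.03,0,-0.025,0,0,0,1],[-0.03,0,-0.025,0,0,0,1],[-0.03,0,-0.025,0,0,0,1],[0,0,0,0,0,0,1],[0,0,0,0,0,0,1]]'
python3 - <<'E'
from h import *
v,D=fix();o=r.get_obs();print(v,torack(o["tool_pos"]+D[:,2]*.1473),np.round(o["joint_positions"],2))
M=np.stack([EX,EY,EZ],1)
for c in("side","scene"):
  img,d,W=cloud(c);T=(W.reshape(-1,3)-RACK)@M
  if c=="side": save("s7.png",cv2.resize(img[90:290,230:430],None,fx=2.5,fy=2.5))
  g=img.reshape(-1,3).astype(int); nb=g[:,2]<g[:,0]*1.25+15
  for n,y,zs in(("lime",.053,(.08,.15)),("limecap",.053,(.16,.184)),("white",-.066,(.078,.14)),("timer",.029,(.014,.034)),("timer top",.029,(.046,.06))):
    tm="timer" in n
    m=nb&(T[:,2]>zs[0])&(T[:,2]<zs[1])&(abs(T[:,1]-y)<.036)&((abs(T[:,0]+.075)<.04) if tm else (T[:,0]>.03)&(T[:,0]<.1))
    if m.sum()>3: print(c,n,m.sum(),np.percentile(T[m],[3,50,97],axis=0).round(3).tolist())
E
```

```text
clock: 28.78
tool_pos: [0.3105, -0.3128, 0.2152]
tool_rot: [[0.761, -0.114, 0.639], [-0.088, -0.993, -0.073], [0.643, -0.001, -0.766]]
wrist_force: [-0.2, -0.2, -0.2]
width: 0.0003
finger_force: 0.0
[-0.  -0.  -0.1] [-0.1064546  -0.06745996  0.10233979] [-1.17  0.38  2.08  1.16  0.65 -0.43]
side lime 80 [[0.057, 0.048, 0.083], [0.059, 0.059, 0.119], [0.062, 0.068, 0.149]]
side white 110 [[0.052, -0.102, 0.08], [0.06, -0.062, 0.112], [0.064, -0.052, 0.138]]
side timer 165 [[-0.103, 0.023, 0.014], [-0.078, 0.052, 0.025], [-0.045, 0.061, 0.033]]
side timer top 65 [[-0.084, 0.019, 0.046], [-0.074, 0.034, 0.053], [-0.063, 0.044, 0.056]]
scene white 297 [[0.053, -0.101, 0.08], [0.06, -0.057, 0.111], [0.083, -0.047, 0.137]]
```

View pics/s7.png

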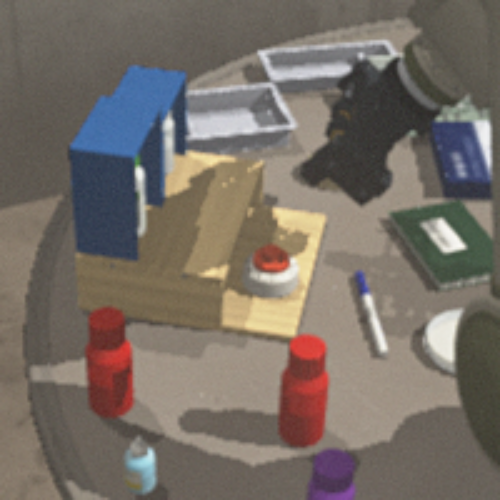

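Both bottles stand inside their hoods, at px (140,200) and (167,140), with front faces about 6–9 mm behind the front edges. Next is the timer, at (270,270).

```bash
python3 -m pendant '[[-0.0383,0,-0.032,0,0,0,1],[0,-0.048,0,0,0,0,1],[0,-0.048,0,0,0,0,1],[-0.014,0,0.0166,0,0,0,1],[-0.014,0,0.0166,0,0,0,1],[-0.0138,0,0.0166,0,0,0,1],[0,0,0,0,0,0,1],[0,0,0,0,0,0,1]]'
python3 - <<'E'
from h import *
v,D=fix();o=r.get_obs();print(v,torack(o["tool_pos"]+D[:,2]*.1473),np.round(o["joint_positions"],2),shift(rk(-.144,.029,.037),D),shift(rk(-.059,.029,.037),D))
img,T=look("s8.png")
E
```

```text
clock: 29.88
tool_pos: [0.2718, -0.2114, 0.1504]
tool_rot: [[0.761, -0.113, 0.639], [-0.087, -0.994, -0.072], [0.643, -0.001, -0.766]]
wrist_force: [0.4, 0.1, 0.2]
width: 0.0002
finger_force: 0.0
[-0.1 -0.  -0. ] [-0.15644644  0.02886078  0.03756402] [-1.15  0.43  2.38  1.67  0.59 -1.03] [ 9.2 -0.1  8.4] [74.3 -0.1 63.1]
```

View pics/s8.png

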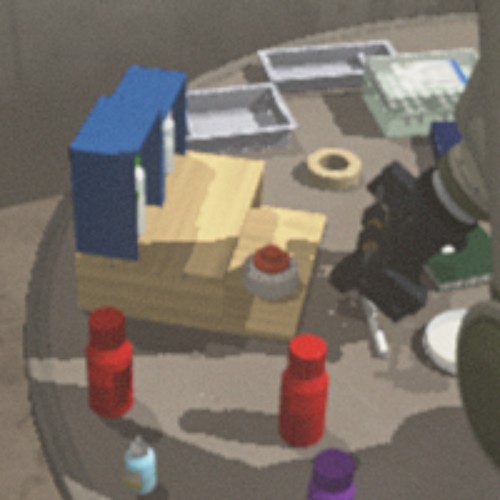

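The gripper tip is low in front of the lip at px (345,275), aimed at the timer at (270,270). Pushing now.

```bash
python3 -m pendant '[[0.0046,0,0.0039,0,0,0,1],[0.0046,0,0.0039,0,0,0,1],[0.0046,0,0.0039,0,0,0,1],[0.0046,0,0.0039,0,0,0,1],[0.0046,0,0.0039,0,0,0,1],[0.0046,0,0.0039,0,0,0,1],[0.0046,0,0.0039,0,0,0,1],[0.0046,0,0.0039,0,0,0,1],[0.0046,0,0.0039,0,0,0,1],[0.0046,0,0.0039,0,0,0,1],[0.0046,0,0.0039,0,0,0,1],[0.0046,0,0.0039,0,0,0,1],[0.0046,0,0.0039,0,0,0,1],[0.0046,0,0.0039,0,0,0,1],[0.005,0,0.0043,0,0,0,1],[0.0046,0,0.0039,0,0,0,1],[0,0,0,0,0,0,1],[0,0,0,0,0,0,1]]'
python3 - <<'E'
from h import *
v,D=fix();o=r.get_obs();print(v,torack(o["tool_pos"]+D[:,2]*.1473))
E
python3 -m pendant '[[-0.02,0,-0.017,0,0,0,1],[-0.035,0,-0.03,0,0,0,1],[-0.035,0,-0.03,0,0,0,1],[0,0,-0.04,0,0,0,1],[0,0,-0.04,0,0,0,1],[0,0,0,0,0,0,1],[0,0,0,0,0,0,1]]'
python3 - <<'E'
from h import *
M=np.stack([EX,EY,EZ],1);out=[]
for c in("side","scene","wrist"):
  img,d,W=cloud(c);T=(W.reshape(-1,3)-RACK)@M;out.append(img)
  for n,y,zs,xs in(("timer",.029,(.014,.034),(-.09,0)),("lime",.053,(.08,.15),(.03,.1)),("white",-.066,(.078,.14),(.03,.1))):
    g=img.reshape(-1,3).astype(int)
    m=(g[:,2]<g[:,0]*1.25+15)&(g[:,2]>g[:,0]*.75)&(T[:,2]>zs[0])&(T[:,2]<zs[1])&(abs(T[:,1]-y)<.03)&(T[:,0]>xs[0])&(T[:,0]<xs[1])
    if m.sum()>3: print(c,n,m.sum(),np.percentile(T[m],[3,50,97],axis=0).round(3).tolist())
a=cv2.resize(out[0][90:290,230:430],(400,400));b=cv2.resize(out[2],(400,250));c=cv2.resize(out[1][130:270,270:430],(400,350))
cv=np.zeros((600,800,3),np.uint8);cv[:400,:400]=a;cv[:250,400:]=b;cv[250:,400:]=c;save("s9.png",cv)
E
```

```text
clock: 32.17
tool_pos: [0.3678, -0.2223, 0.1493]
tool_rot: [[0.761, -0.114, 0.638], [-0.088, -0.994, -0.072], [0.642, -0.001, -0.766]]
wrist_force: [-0.1, 0.8, 0.6]
width: 0.0002
finger_force: 0.0
[-0.1  0.  -0.1] [-0.05979226  0.02894585  0.03647182]
clock: 33.05
tool_pos: [0.1994, -0.2032, 0.2115]
tool_rot: [[0.761, -0.114, 0.639], [-0.088, -0.993, -0.072], [0.643, -0.001, -0.766]]
wrist_force: [-0.1, 0.2, -1.2]
width: 0.0004
finger_force: 0.0
side timer 42 [[-0.04, 0.03, 0.015], [-0.035, 0.046, 0.026], [-0.028, 0.053, 0.033]]
side lime 83 [[0.057, 0.048, 0.081], [0.059, 0.06, 0.119], [0.062, 0.068, 0.148]]
side white 76 [[0.056, -0.078, 0.083], [0.06, -0.058, 0.115], [0.064, -0.051, 0.138]]
scene white 64 [[0.052, -0.081, 0.08], [0.056, -0.073, 0.115], [0.062, -0.065, 0.136]]
wrist timer 938 [[-0.04, 0.001, 0.016], [-0.035, 0.029, 0.026], [-0.015, 0.056, 0.034]]
```

View pics/s9.png

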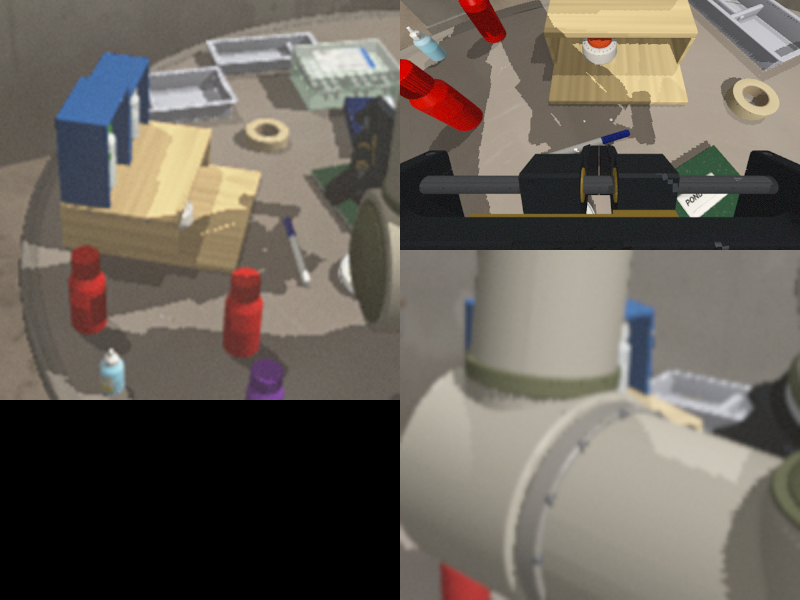

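The timer is under the upper shelf, at wrist-view px (600,50), with its front level with the shelf edge, so its centre is at rack x of about -9 mm. Both bottles are upright in their hoods and the tape and dropper haven't moved.

```bash
python3 -c "
from workcell import r
print(r.sign_off())"
```

```text
the job is handed in; nothing more can be done
None
```

The job is handed in at about 33 s: both bottles stand upright in their hoods and the timer is under the upper shelf, all within limits by my last camera check; the hand-in call returned no verdict.

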